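# Fit the bush plate to the drill jig

### The arm

A 6-joint arm with a two-finger parallel gripper is mounted at the origin on a cart in front of the work surface, level with it; the furniture and walls round the work are solid. World frame = base frame: x ahead of the robot, y to its left, z up, the work surface at z = 0. Lengths are in mm, angles in rad, forces in N, time in s.
With the tool pointing down it reaches from about 350 to 875 mm from the base axis. Payload 4.2 kg.
Tool frame: the origin (TCP) lies between the finger pads; the fingertips stand 11 mm ahead of it and the grasp point (between the pads) lies 8 mm behind it; z points along the fingers, y is the direction in which the jaws open and shut (so a half turn about z gives the same grasp; the last joint's range is limited). The gripper opens to 85 mm and grips with 20 to 120 N. Pads are 22 mm wide; open, the fingers measure 114 mm over their backs; the gripper's body (76 mm by 85 mm) begins 54 mm behind the grasp point. The pads swing forward as they close: fully open they stand 13 mm farther back than shut.
Start: joints at [-1.056, 0.385, 0.008, 0, -1.194, -0.259], TCP at [158.154, -604.638, 242.312] pointing down, gripper open.
Joint ranges: [-3.14, 3.14], [-1.21, 2.06], [-1.07, 1.41], [-3.16, 2.05], [-2.99, -0.16], [-3.1, 3.1]. Speed limits (rad/s): [2.79, 2.79, 3.14, 3.14, 3.14, 3.14].

### API

Orientations are given as a unit quaternion [x, y, z, w].
In Python, from bench import * gives the robot as it stands.
- The arm moves only by the tool servo_tool, never from a script. Its argument "rows" is a list of rows, each a list of 7 numbers: the opening, from 0 (shut) to 1 (fully open), then the shift along the tool's x, y, z in cm, then the turn, a rotation vector about the tool's x, y, z in degrees. A call has 1 to 12 rows; each row shifts and turns the commanded pose from where the row before left it, along the tool's axes as they then stand; what a row does not reach is not made up. A row lasts 1/10 s, in which the tool goes at most 50 mm and 8.59 degrees, less where a joint would pass 70% of its speed; a pose out of reach is approached as far as the arm can. A call is refused whole if a number of a shift passes 5 or a number of a turn 8.59, either way. A call with a gripper value outside its range is refused whole. The fingers move at their own pace and stop on an object; the grip force is fixed at half the most. Time passes only in rows, so rows that do not move let the fingers close. It gives the time, the measured TCP pose, the force and the opening at its end, in the units of the state.
- read_state(): the state, without advancing time (a new reading comes with each control period).
- get_image(name): name is "scene" or "side" or "wrist"; returns a dict with "image" (480x640x3 uint8, red, green, blue), "mtx" (3x3 intrinsics, pixels), "k1" (the pictures are not rectified: a ray, as slopes to the right and down, at radius r is drawn at 1 + k1 r^2 times it, then the intrinsics apply), "extrinsics" (4x4, takes a point from camera to world coordinates). Camera axes: x right, y up, looking along -z (the intrinsics and any distortion apply to the point x, -y, -z); pixel columns grow to the right and rows downward; lengths in mm; the calibration is good to about 2 mm. A picture is of the moment at which its call begins. There is no depth.
- job_done(): hands the job in, once; it reports no verdict.
The state is a dict: "clock": time; "joints": joint angles; "joint_vel": joint speeds; "joint_efforts": joint torques, N m; "position": TCP position; "ee_rot": TCP orientation; "contact_force": force on the tool from outside, world axes, zero at the start; "wrist_torque": the same for the moment, N m; "gripper_width": finger opening in mm.
Only numpy, scipy, OpenCV 4.12 (cv2) and the standard library are available. Lean on these libraries where they do the work, as an engineer would, in place of code of your own. Each camera call takes 0.05 s, during which the arm holds its last target. There are 200 camera calls.

### The job

Fit the steel bush plate, kept in the sheet-metal cradle, to the drill jig so that the casting in the nest can be drilled through the bush. Tilt its oblong eye past the wide T head of the stud, then lay it level with its rear hole over the locating pin, so that it lies flat on both posts with the head holding its front end down; leave the casting in its nest and do not disturb the things around.

Things in the scene. Friction and masses are not known exactly. Their poses are not given: they have to be found in the camera images.
- drill_jig: Fixed steel drill jig; base plate 205 x 92 x 12 mm flat on the bench. Origin: on the bench top under the middle of the nest. x runs along the base from the stud end (-x, nearer the robot) to the locating-pin end (+x), z up. Two upright guide cheeks 8 mm thick stand 52 mm apart beside the stud, from x = -102 to -28 mm, tops 60 mm above the bench.
- stud (a point): On the axis of the T-headed stud at the underside of the head, 58 mm above the bench, 69 mm from the nest towards -x; jig axes. Head 38 mm long (along the jig's x) x 12 wide x 8 thick, round ends, top 66 mm up. Shank dia 12. The stud stands on the heel post, dia 32, flat top 44 mm above the bench, on which the plate's front part rests.
- pin (a point): On the axis of the locating pin at its foot, on the flat top of the tail post (dia 24), 44 mm above the bench, 58 mm from the nest towards +x; jig axes. Pin dia 10 with a bullet nose, tip 59.5 mm above the bench.
- nest (a point): On the nest's axis at the height of the post tops, 44 mm above the bench; jig axes. The nest is a ring of inner dia 55, 6 mm high on the base plate, round the casting, whose top is 42 mm above the bench.
- plate_centre (a point): Centre (half-way up) of the loose bush plate: flat bright steel, 165 mm long (its x) x 42 wide (its y) x 6 thick (its z), 0.16 to 0.28 kg, the same both ways up. The front end, with the oblong eye, is at -x (-82.5 mm from here), the rear end, with the pin hole, at +x (+82.5 mm). Centre of mass within 5 mm of this point.
- plate_eye (a point): Centre of the oblong eye, a through slot 34 mm long (along the plate) x 18 wide, at mid-thickness; 53.5 mm from the plate's centre towards the front; plate axes. The webs in front of and beside it are 12 mm. With the plate fitted it lies 8 mm behind the stud's axis (towards the pin) and 47 mm above the bench, the front web under the front half of the head.
- plate_bush (a point): Axis of the dark drill bush, flush in the plate, at mid-thickness; 61 mm behind the eye's centre; plate axes. Fitted, it lies over the nest, 47 mm above the bench.
- plate_pin_hole (a point): Centre of the pin hole (through, 16 mm long x 14 wide) near the plate's rear end, at mid-thickness; 58 mm behind the bush; plate axes.
- cradle: Fixed open-topped cradle of grey sheet steel in which the plate lies. Origin: on the bench under the stored plate's bush; x as the stored plate's. Floor 16 mm above the bench, walls 49 mm apart inside (no finger room beside the plate), 36 mm high; rear wall at x = +77 mm, open front at x = -22 mm: the front 68 mm of the plate sticks out free, its underside 16 mm above the bench.
- boss: Loose dark flanged casting, about 50 x 50 x 30 mm, 0.31 kg, standing in the jig's nest; origin at the middle of its underside, z up.
- spare_a: Bystander: a second such casting standing on the bench, origin under its middle.
- spare_b: Bystander: a third such casting standing on the bench, origin under its middle.
- deburr: Bystander: blue deburring tool lying on the bench, 118 mm long, 17 mm thick, origin under its middle.
Things that resemble listed ones, but are neither listed nor needed, are in the scene too. What is shaped like the boss but white is not meant.

How it is judged (in metres and radians):
At the end, for the whole second after the job is handed in: The plate lies level (within 0.04 rad) on both posts, let go and at rest, the eye round the stud's shank with its front web under the T head, the pin hole over the locating pin and the bush over the nest (each within 6 mm sideways); the casting still stands in its nest (horizontal distance between each of plate_bush, boss and nest below 0.006 m and horizontal distance between plate_pin_hole and pin below 0.006 m and z of plate_eye in the frame of stud below -0.007 m and z of plate_pin_hole in the frame of pin below 0.006 m and x of plate_eye in the frame of stud between 0.002 and 0.014 m and angle between the z axis of plate_centre and the z axis of drill_jig, either way round below 0.04 rad and linear speed of bush_plate below 0.01 m/s and height (world z) of boss below 0.015 m and angle between boss's own z axis and vertical below 0.05 rad); the robot touches nothing.
It fails at once if a bystander (spare casting, deburring tool) is pushed more than 20 mm (distance of any of spare_a, spare_b, deburr from where it was at the start of the episode above 0.02 m).
It also fails if it takes over 51 s, if anything falls off the work surface, if the arm or the gripper's body presses on something with over 40 N, if the wrist force passes 120 N, or if a joint passes its speed limit or range.

## Working session

There is one attempt and no reset: what is moved stays moved. The work goes in short steps, Python scripts to look and compute and a tool call to move; the robot and the scene stay as the last step left them, time stands still between calls to the robot, and variables do not carry over. Pictures are saved under pics/ and viewed, about 8 in all and at most 12, crops included, and the job is handed in when it is done.

Besides the shell and the picture viewer there is one more tool, called as name(argument=value, ...) on one line, values as JSON. servo_tool: Moves the arm, as the interface text tells. Its arguments: {"type":"object","properties":{"rows":{"type":"array","items":{"type":"array","items":{"type":"number"}}}},"required":["rows"]}

```bash
mkdir -p pics && ls && python3 - <<'E'
from bench import *
import cv2, numpy as np, pickle
s=read_state(); print({k:np.round(v,3) for k,v in s.items()})
d={}
for n in ("scene","side","wrist"):
    g=get_image(n); d[n]=g; cv2.imwrite(f"pics/{n}0.png",g["image"][:,:,::-1])
    print(n,np.round(g["mtx"],1).tolist(),g["k1"],np.round(g["extrinsics"],3).tolist())
pickle.dump(d,open("im0.pkl","wb"))
E
```

```text
pics
{'clock': np.float64(0.0), 'joints': array([-1.056e+00,  3.860e-01,  7.000e-03, -1.000e-03, -1.194e+00,
       -2.590e-01]), 'joint_vel': array([-0.002, -0.   , -0.001, -0.001,  0.001, -0.001]), 'joint_efforts': array([ 0.0000e+00, -3.9229e+01,  1.8840e+01,  4.1860e+00, -5.0000e-03,
       -0.0000e+00]), 'position': array([ 158.008, -604.11 ,  241.197]), 'ee_rot': array([-0.127,  0.992,  0.001, -0.   ]), 'contact_force': array([0.031, 0.831, 0.509]), 'wrist_torque': array([-0.01 , -0.059, -0.002]), 'gripper_width': np.float64(85.233)}
scene [[532.1, 0.0, 323.7], [0.0, 532.1, 244.7], [0.0, 0.0, 1.0]] -0.14711250118868485 [[0.552, 0.502, -0.666, -167.807], [-0.834, 0.317, -0.452, -423.461], [-0.016, 0.805, 0.594, 708.746], [0.0, 0.0, 0.0, 1.0]]
side [[496.9, 0.0, 322.2], [0.0, 496.9, 230.5], [0.0, 0.0, 1.0]] -0.11796709533039698 [[-0.956, 0.114, -0.269, 311.918], [-0.291, -0.306, 0.907, 884.26], [0.021, 0.945, 0.325, 379.19], [0.0, 0.0, 0.0, 1.0]]
wrist [[429.1, 0.0, 319.3], [0.0, 429.1, 243.2], [0.0, 0.0, 1.0]] -0.09518192537253417 [[-0.254, -0.915, -0.313, 76.778], [0.967, -0.24, -0.083, -625.542], [0.001, -0.324, 0.946, 372.846], [0.0, 0.0, 0.0, 1.0]]
```

View pics/scene0.png

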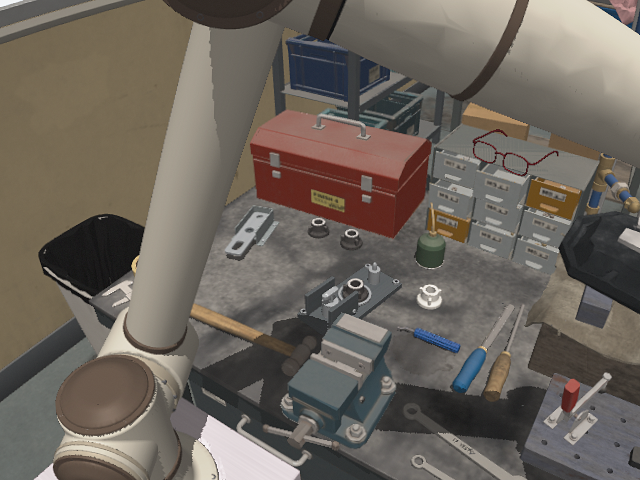

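View pics/side0.png

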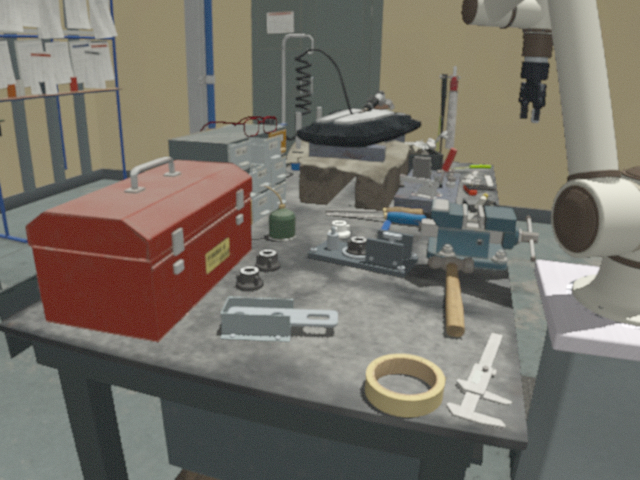

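Scene view: cradle with the plate at about (250,232), jig at (350,290), spares at (318,228) and (350,238), white look‑alike at (429,295), deburring tool at (436,340), and the vise right beside the jig. I'll enlarge the cradle and jig next.

```bash
cat > h.py <<'E'
import numpy as np, cv2, pickle
from scipy.spatial.transform import Rotation as R
def ray(g,u,v):
    K=g["mtx"]; k=np.array([g["k1"],0,0,0.])
    p=cv2.undistortPoints(np.array([[[u,v]]],float),K,k)[0,0]
    E=g["extrinsics"]; return E[:3,3],E[:3,:3]@np.array([p[0],-p[1],-1.])
def onz(g,u,v,z):
    o,d=ray(g,u,v); return o+d*(z-o[2])/d[2]
def proj(g,P):
    E=g["extrinsics"]; c=(np.atleast_2d(P)-E[:3,3])@E[:3,:3]
    c=c*np.array([1,-1,-1.])
    return cv2.projectPoints(c.reshape(-1,1,3),np.zeros(3),np.zeros(3),g["mtx"],np.array([g["k1"],0,0,0.]))[0][:,0]
def two(ga,a,gb,b):
    o1,d1=ray(ga,*a);o2,d2=ray(gb,*b)
    t=np.linalg.lstsq(np.c_[d1,-d2],o2-o1,rcond=None)[0]
    return (o1+d1*t[0]+o2+d2*t[1])/2, np.linalg.norm(o1+d1*t[0]-o2-d2*t[1])
E
python3 - <<'E'
import pickle,cv2
d=pickle.load(open("im0.pkl","rb"))
a=d["scene"]["image"][195:335,215:415,::-1]
cv2.imwrite("pics/c1.png",cv2.resize(a,None,fx=4,fy=4,interpolation=cv2.INTER_CUBIC))
E
```

```text
(no output)
```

View pics/c1.png

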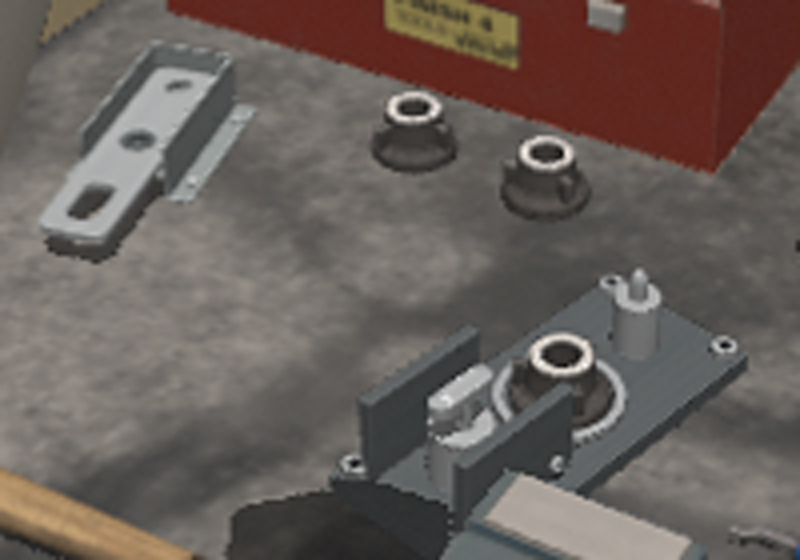

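```bash
python3 - <<'E'
from h import *
d=pickle.load(open("im0.pkl","rb")); g=d["scene"]
c=lambda x,y,z: onz(g,215+x/4,195+y/4,z)
P={"hole":c(180,86,22),"bush":c(137,140,22),"eye":c(91,202,22),"tip":c(640,271,59.5),"post":c(637,296,44),"boss":c(562,355,42),"head":c(460,387,66),"spA":c(414,107,30),"spB":c(547,152,30)}
for k,v in P.items(): print(k,np.round(v,1))
n=lambda a,b:np.round([np.linalg.norm((P[a]-P[b])[:2]),np.degrees(np.arctan2(*(P[b]-P[a])[1::-1]))],1)
print(n("eye","bush"),n("bush","hole"),n("head","boss"),n("boss","tip"))
E
```

```text
hole [615.5 288.2  22. ]
bush [558.9 273.7  22. ]
eye [499.5 256.8  22. ]
tip [564.4 -47.3  59.5]
post [563.6 -46.7  44. ]
boss [507.3 -37.1  42. ]
head [439.  -23.3  66. ]
spA [660.7 152.1  30. ]
spB [662.9  64.9  30. ]
[61.8 15.9] [58.5 14.3] [ 69.7 -11.4] [ 58.  -10.1]
```

servo_tool(rows=[[1, -1.5, 1.2, -0.5, 0, 0, 0], [1, -3, 2.5, -0.5, 0, 0, 0], [1, -3, 2.5, -0.5, 0, 0, 0], [1, -3, 2.5, -0.5, 0, 0, 0], [1, -3, 2.5, -0.5, 0, 0, 0], [1, -3, 2.5, -0.5, 0, 0, 0], [1, -3, 2.5, 0, 0, 0, 0], [1, -3, 2.5, 0, 0, 0, 0], [1, -3, 2.5, 0, 0, 0, 0], [1, -3, 2.5, 0, 0, 0, 0], [1, -3, 2.5, 0, 0, 0, 0], [1, -3, 2.5, 0, 0, 0, 0]])

```text
clock: 1.35
position: [419.7, -237.5, 272.7]
ee_rot: [-0.128, 0.992, -0.0, 0.0]
contact_force: [1.8, 0.8, -0.3]
gripper_width: 85.4
```

servo_tool(rows=[[1, -1.8, 3.7, 0, 0, 0, 0], [1, -1.8, 3.7, 0, 0, 0, 0], [1, -1.8, 3.7, 0, 0, 0, 0], [1, -1.8, 3.7, 0, 0, 0, 0], [1, -1.8, 3.7, 0, 0, 0, 0], [1, -1.8, 3.7, 0, 0, 0, 0], [1, -1.8, 3.7, 0, 0, 0, 0], [1, -1.8, 3.7, 0, 0, 0, 0], [1, -1.8, 3.7, 0, 0, 0, 0], [1, -1.8, 3.7, 0, 0, 0, 0], [1, -1.8, 3.7, 0, 0, 0, 0], [1, -1, 2, 0, 0, 0, 0]])

```text
clock: 2.55
position: [512.0, 229.1, 272.2]
ee_rot: [-0.129, 0.992, 0.0, 0.0]
contact_force: [-0.3, 0.1, -0.7]
gripper_width: 85.4
```

```bash
cat > plan.py <<'E'
import numpy as np, heapq
# side view, X from stud axis, Z above bench; plate pose = eye centre, tilt th (rear up)
xs=np.arange(-40,31,1.5); zs=np.arange(44,120,1.5); ths=np.radians(np.arange(0,61,3))
def pts(a,b):
    s=np.linspace(a,b,max(2,int((b-a)/1.5))); return np.r_[np.c_[s,s*0-3],np.c_[s,s*0+3],[[a,0],[b,0]]]
mid=np.r_[pts(-29,-17),pts(17,60)]; side=pts(-29,136)
boxM=[(-19,19,58,66),(-6,6,44,58)]; boxS=[(-16,16,0,44),(-120,150,0,12),(115,139,0,44),(45,95,0,42)]
def sd(p,b):
    dx=np.maximum(b[0]-p[...,0],p[...,0]-b[1]);dz=np.maximum(b[2]-p[...,1],p[...,1]-b[3])
    return np.where((dx>0)&(dz>0),np.hypot(dx,dz),np.maximum(dx,dz)).min(-1)
X,Z=np.meshgrid(xs,zs,indexing="ij"); C=np.empty(X.shape+(len(ths),))
for k,t in enumerate(ths):
    rot=lambda P:np.c_[P[:,0]*np.cos(t)-P[:,1]*np.sin(t),P[:,0]*np.sin(t)+P[:,1]*np.cos(t)]
    o=np.stack([X,Z],-1)[...,None,:]; m=o+rot(mid); s=o+rot(side)
    C[...,k]=np.minimum(np.min([sd(m,b) for b in boxM],0),np.min([sd(s,b) for b in boxS],0))
C=np.minimum(C,4)
goal=(np.abs(xs-8).argmin(),np.abs(zs-49.5).argmin(),0)
best={goal:C[goal]};par={};h=[(-C[goal],0,goal)];done=set();end=None
while h:
    w,l,n=heapq.heappop(h)
    if n in done: continue
    done.add(n)
    if zs[n[1]]>110 : end=n;break
    for d in np.ndindex(3,3,3):
        q=tuple(np.add(n,d)-1)
        if any(q[i]<0 or q[i]>=C.shape[i] for i in range(3)) or q in done: continue
        c=-max(w,-C[q]); 
        if (q not in best) or c>best[q] : best[q]=c;par[q]=n;heapq.heappush(h,(-c,l+1,q))
print("bottleneck",-w)
# shortest path within bottleneck-0.3
thr=min(-w-0.25,best[goal]); par={};D={goal:0};h=[(0,goal)]
while h:
    l,n=heapq.heappop(h)
    if zs[n[1]]>110: end=n;break
    for d in np.ndindex(3,3,3):
        q=tuple(np.add(n,d)-1)
        if any(q[i]<0 or q[i]>=C.shape[i] for i in range(3)) or C[q]<thr: continue
        c=l+np.linalg.norm(np.array(d)-1)+0.3*(4-C[q])
        if c<D.get(q,1e9): D[q]=c;par[q]=n;heapq.heappush(h,(c,q))
n=end
while n in par or n==goal:
    print(round(xs[n[0]],1),round(zs[n[1]],1),round(np.degrees(ths[n[2]])),round(C[n],1))
    if n==goal: break
    n=par[n]
E
time python3 plan.py
python3 - <<'E'
from bench import *; from h import *
s=read_state(); print(np.round(s["position"],1),np.round(s["ee_rot"],4),np.round(s["joints"],2))
g=get_image("wrist"); pickle.dump(g,open("w1.pkl","wb")); cv2.imwrite("pics/w1.png",g["image"][:,:,::-1])
E
```

```text
bottleneck 1.6954192450229628
-11.5 111.5 36 4.0
-11.5 110.0 36 4.0
-11.5 108.5 36 4.0
-11.5 107.0 36 4.0
-11.5 105.5 36 4.0
-11.5 104.0 36 4.0
-11.5 102.5 36 4.0
-11.5 101.0 36 4.0
-11.5 99.5 36 4.0
-11.5 98.0 36 4.0
-11.5 96.5 36 4.0
-11.5 95.0 36 4.0
-11.5 93.5 36 4.0
-11.5 92.0 36 4.0
-11.5 90.5 36 4.0
-11.5 89.0 36 4.0
-11.5 87.5 36 4.0
-11.5 86.0 36 4.0
-11.5 84.5 36 4.0
-11.5 83.0 36 4.0
-11.5 81.5 36 4.0
-11.5 80.0 36 4.0
-11.5 78.5 36 4.0
-11.5 77.0 36 4.0
-11.5 75.5 36 4.0
-11.5 74.0 36 4.0
-11.5 72.5 36 4.0
-11.5 71.0 36 4.0
-11.5 69.5 36 4.0
-10.0 68.0 36 3.8
-8.5 66.5 36 3.6
-7.0 65.0 36 3.5
-5.5 63.5 36 2.9
-4.0 62.0 36 3.6
-2.5 62.0 36 3.6
-1.0 62.0 36 2.8
0.5 62.0 33 2.7
2.0 62.0 33 2.3
3.5 62.0 30 1.9
5.0 60.5 27 2.2
6.5 59.0 24 1.7
6.5 59.0 21 2.3
6.5 57.5 18 2.7
6.5 56.0 15 2.8
6.5 54.5 12 2.6
6.5 54.5 9 3.2
6.5 53.0 6 3.6
6.5 51.5 3 3.3
8.0 50.0 0 3.0
[512.  229.1 272.2] [-1.288e-01  9.917e-01  1.000e-04  0.000e+00] [ 0.71  0.26 -0.1  -0.   -1.21 -2.02]
real	0m25.519s
user	0m25.073s
sys	0m0.775s
```

View pics/w1.png

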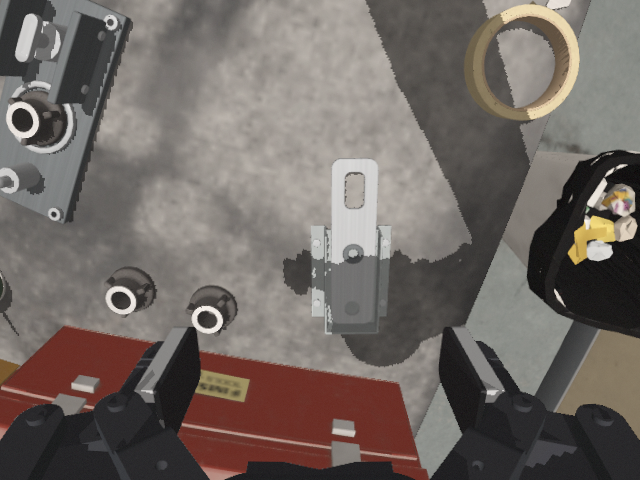

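Wrist view: the stored plate has its eye at (354,190), bush at (353,254) and pin hole at (351,308), and the jig is at the upper left. This matches the description of the cradle with its open front. I'll locate it with this view.

```bash
python3 - <<'E'
from h import *
g=pickle.load(open("w1.pkl","rb")); print(np.round(g["extrinsics"][:3],3).tolist())
P={k:onz(g,*v,22)[:2] for k,v in dict(eye=(354.5,190.5),bush=(353,254),hole=(351.5,308)).items()}
P["frontL"]=onz(g,333,175,22)[:2];P["frontR"]=onz(g,377,175,22)[:2]
for k,v in P.items(): print(k,np.round(v,1))
v=P["hole"]-P["eye"]; print(np.linalg.norm(v),np.degrees(np.arctan2(v[1],v[0])))
E
```

```text
[[-0.256, -0.914, -0.313, 430.765], [0.967, -0.243, -0.082, 207.726], [-0.001, -0.324, 0.946, 403.705]]
eye [500.4 258.8]
bush [559.5 274.6]
hole [614.8 289.3]
frontL [491.8 236.2]
frontR [481.6 274.3]
118.47119277094262 14.946081154588331
```

servo_tool(rows=[[1, -0.9, 1.5, 3, 0, 0, 0], [1, -1.0, 1.6, 4, 0, 0, 0], [1, 0, 0, 4, 0, 0, 0], [1, 0, 0, 4, 0, 0, 0], [1, 0, 0, 4, 0, 0, 0], [1, 0, 0, 3, 0, 0, 0.2], [1, 0, 0, 1, 0, 0, 0], [1, 0, 0, 0, 0, 0, 0], [1, 0, 0, 0, 0, 0, 0]])

```text
clock: 3.5
position: [524.0, 261.5, 43.9]
ee_rot: [-0.126, 0.992, 0.001, 0.001]
contact_force: [-0.4, 0.3, -0.0]
gripper_width: 85.6
```

```bash
python3 - <<'E'
from bench import *; from h import *
s=read_state(); print(np.round(s["position"],1),np.round(s["ee_rot"],4))
g=get_image("wrist"); pickle.dump(g,open("w2.pkl","wb")); cv2.imwrite("pics/w2.png",g["image"][:,:,::-1])
E
```

```text
[524.  261.5  43.9] [-1.26e-01  9.92e-01  6.00e-04  1.20e-03]
```

View pics/w2.png

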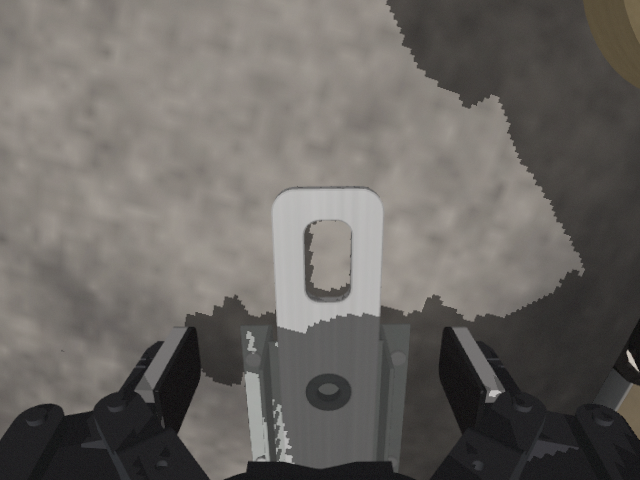

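Close view: plate centred at u≈328 and the fingers at u≈319, so about 3 mm to the side, which agrees with the measured position. I'll correct that, go down and close.

servo_tool(rows=[[1, 0.1, 0.3, 1, 0, 0, -0.5], [1, 0, 0, 1.3, 0, 0, 0], [1, 0, 0, 0.5, 0, 0, 0], [1, 0, 0, 0, 0, 0, 0], [0.3, 0, 0, 0, 0, 0, 0], [0.3, 0, 0, 0, 0, 0, 0], [0.3, 0, 0, 0, 0, 0, 0], [0.3, 0, 0, 0, 0, 0, 0], [0.3, 0, 0, 0, 0, 0, 0], [0.3, 0, 0, 0, 0, 0, 0]])

```text
clock: 4.55
position: [521.6, 263.7, 14.9]
ee_rot: [-0.13, 0.991, 0.0, 0.0]
contact_force: [-1.6, -0.1, 4.2]
gripper_width: 40.3
```

servo_tool(rows=[[0, 0, 0, -0.1, 0, 0, 0], [0, 0, 0, -0.1, 0, 0, 0], [0, 0.3, 0, 0, 0, 0, 0], [0, 0.7, 0, 0, 0, 0, 0], [0, 1, 0, 0, 0, 0, 0], [0, 1, 0, 0, 0, 0, 0], [0, 1, 0, 0, 0, 0, 0], [0, 0.7, 0, 0, 0, 0, 0], [0, 0.3, 0, 0, 0, 0, 0], [0, 0, 0, 0, 0, 0, 0]])

```text
clock: 5.55
position: [472.7, 250.6, 16.5]
ee_rot: [-0.13, 0.991, 0.0, 0.0]
contact_force: [-0.1, -0.2, -1.3]
gripper_width: 40.4
```

```bash
python3 - <<'E'
from bench import *; from h import *
s=read_state(); print(np.round(s["position"],1),np.round(s["ee_rot"],4),s["gripper_width"],np.round(s["contact_force"],1),np.round(s["wrist_torque"],2))
a=get_image("scene");b=get_image("wrist"); pickle.dump((a,b),open("w3.pkl","wb"))
A=cv2.resize(a["image"][205:275,205:305],None,fx=4,fy=4,interpolation=cv2.INTER_CUBIC)
B=cv2.resize(b["image"][150:480,120:520],(400,330))
o=np.zeros((330,800,3),np.uint8);o[:280,:400]=A;o[:,400:]=B
cv2.imwrite("pics/w3.png",o[:,:,::-1])
E
```

```text
[472.7 250.6  16.5] [-1.304e-01  9.915e-01  0.000e+00  1.000e-04] 40.38019055931481 [-0.1 -0.2 -1.3] [ 0.01  0.04 -0.03]
```

View pics/w3.png

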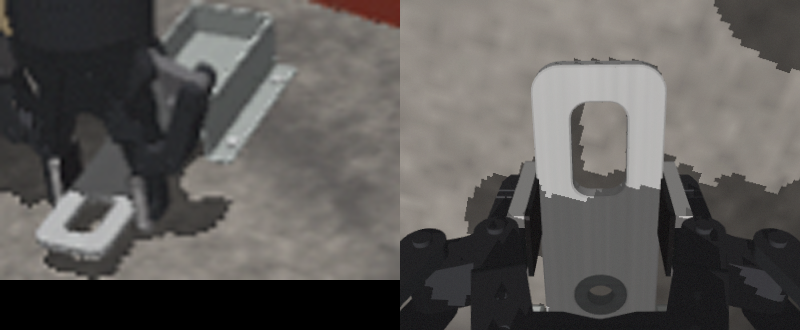

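The plate has been drawn out about 50 mm. Next I lower its front, let it lean on the bench, and regrasp near the bush.

servo_tool(rows=[[0, 0, 0, 0.2, 0, -1.8, 0], [0, 0, 0, 0.15, 0, -1.7, 0], [0, 0, 0, 0, 0, 0, 0], [1, 0, 0, 0, 0, 0, 0], [1, 0, 0, 0, 0, 0, 0], [1, 0, 0, 0, 0, 0, 0], [1, 0, 0, 0, 0, 0, 0], [1, 0, 0, 0, 0, 0, 0], [1, 0, 0, 0, 0, 0, 0]])

```text
clock: 6.55
position: [473.2, 250.7, 12.9]
ee_rot: [-0.13, 0.991, 0.004, 0.03]
contact_force: [0.8, -0.0, 0.3]
gripper_width: 85.4
```

servo_tool(rows=[[1, 0, 0, -1, 0, 0, 0], [1, 0, 0, -1, 0, -4.3, 0], [1, -1.3, 0, 0, 0, 0, 0], [1, -1.5, 0, 0, 0, 0, 0], [1, -1.5, 0, 0, 0, 0, 0], [1, 0, 0, 0, 0, 0, 0], [1, 0, 0, 0, 0, 0, 0]])

```text
clock: 7.25
position: [512.8, 261.0, 38.9]
ee_rot: [-0.13, 0.989, 0.009, 0.067]
contact_force: [0.0, -0.7, -0.2]
gripper_width: 85.4
```

```bash
python3 - <<'E'
from bench import *; from h import *
s=read_state(); print(np.round(s["position"],1),np.round(R.from_quat(s["ee_rot"]).as_matrix(),3).tolist())
b=get_image("wrist"); pickle.dump(b,open("w4.pkl","wb"))
cv2.imwrite("pics/w4.png",b["image"][:,:,::-1])
E
```

```text
[512.8 261.   38.9] [[-0.957, -0.257, 0.131], [-0.255, 0.966, 0.035], [-0.136, 0.0, -0.991]]
```

View pics/w4.png

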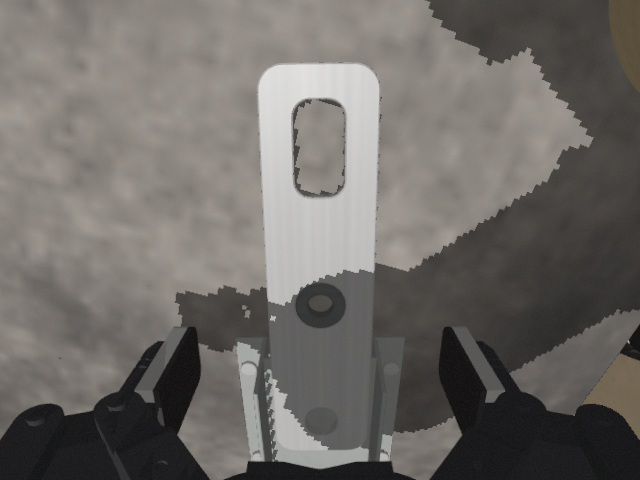

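Wrist view: the plate leans free of the fingers, with its eye at (319,147) and bush at (320,303). I'll work out the grip shift.

```bash
python3 - <<'E'
from h import *
b=pickle.load(open("w4.pkl","rb"))
e=onz(b,319,147,10);u=onz(b,320.5,303,18.2);h=onz(b,322,420,26)
print(e,u,h,np.linalg.norm(u-e),np.linalg.norm(h-u)); v=h-e;print(np.degrees(np.arctan2(v[1],v[0])),np.degrees(np.arcsin(v[2]/np.linalg.norm(v))))
M=np.array([[-0.957,-0.257,0.131],[-0.255,0.966,0.035],[-0.136,0,-0.991]])
print("bush in tool",M.T@(u-[512.8,261,38.9]),"plate dir in tool",M.T@v/np.linalg.norm(v))
E
```

```text
[450.72684492 244.3859129   10.        ] [508.17038942 260.34499288  18.2       ] [563.51539903 275.89759033  26.        ] 60.180503801214975 58.01545808339699
15.609682573705433 7.779935735944884
bush in tool [ 7.41276415  0.55707304 19.88429576] plate dir in tool [-9.99613678e-01  1.22984249e-02  1.87902623e-04]
```

servo_tool(rows=[[1, 0, 0, 1, 0, 0, -0.7], [1, 0, 0.05, 1, 0, 0, 0], [1, 0, 0, 0.4, 0, 0, 0], [1, 0, 0, 0, 0, 0, 0], [0, 0, 0, 0, 0, 0, 0], [0, 0, 0, 0, 0, 0, 0], [0, 0, 0, 0, 0, 0, 0], [0, 0, 0, 0, 0, 0, 0], [0, 0, 0, 0, 0, 0, 0], [0, 0, 0, 0, 0, 0, 0], [0, 0, 0, 0, 0, 0, 0]])

```text
clock: 8.4
position: [516.3, 263.0, 15.5]
ee_rot: [-0.136, 0.988, 0.009, 0.068]
contact_force: [-3.0, -0.0, 5.5]
gripper_width: 40.1
```

servo_tool(rows=[[0, 0, 0, -1, 0, 0, 0], [0, 0, 0, -2.5, 0, 0, 0], [0, 0, 0, -3.5, 0, 0, 0], [0, 0, 0, -3.5, 0, 0, 0], [0, 0, 0, -3, 0, 0, 0], [0, 0, 0, -1, 0, 4, 0], [0, 0, 0, 0, 0, 3.8, 0], [0, 0.6, -1.7, 0, 0, 0, 0], [0, 1.2, -3.4, 0, 0, 0, 0], [0, 1.2, -3.4, 0, 0, 0, 0], [0, 1.2, -3.4, 0, 0, 0, 0], [0, 1.2, -3.4, 0, 0, 0, 0]])

```text
clock: 9.6
position: [484.7, 93.4, 158.0]
ee_rot: [-0.136, 0.991, -0.001, -0.001]
contact_force: [0.7, -0.1, -1.9]
gripper_width: 40.1
```

servo_tool(rows=[[0, 1.2, -3.4, 0, 0, 0, 0], [0, 1.2, -3.4, 0, 0, 0, 0], [0, 1.2, -3.4, 0, 0, 0, 0], [0, 0.6, -1.7, 0, 0, 0, 0], [0, 0, 0, 0, 0, 0, 5], [0, 0, 0, 0, 0, 0, 7], [0, 0, 0, 0, 0, 0, 7], [0, 0, 0, 0, 0, 0, 5], [0, 0, 0, 0, 0, 0, 2.4], [0, 0, 0, 0, 0, 0, 0], [0, 0, 0, 0, 0, 0, 0]])

```text
clock: 10.7
position: [477.1, -30.7, 158.6]
ee_rot: [0.093, 0.996, -0.001, -0.0]
contact_force: [0.1, -0.1, -2.7]
gripper_width: 40.4
```

servo_tool(rows=[[0, 0, 0, 0, 0, -4, 0], [0, 0, 0, 0, 0, -8, 0], [0, 0, 0, 0, 0, -8, 0], [0, 0, 0, 0, 0, -8, 0], [0, 0, 0, 0, 0, -8, 0], [0, 0, 0, 0, 0, 0, 0], [0, 0, 0, 0, 0, 0, 0]])

```text
clock: 11.4
position: [499.6, -66.5, 180.9]
ee_rot: [0.105, 0.97, -0.049, 0.214]
contact_force: [0.6, -0.1, -2.6]
gripper_width: 40.6
```

```bash
python3 - <<'E'
from bench import *; from h import *
s=read_state(); print(np.round(s["position"],1),np.round(R.from_quat(s["ee_rot"]).as_matrix(),3).tolist(),s["gripper_width"],s["clock"])
a=get_image("scene");b=get_image("wrist"); pickle.dump((a,b,s),open("w5.pkl","wb"))
A=cv2.resize(a["image"][215:335,285:405],None,fx=4.5,fy=4.5,interpolation=cv2.INTER_CUBIC)
B=b["image"][:,150:410]
o=np.zeros((540,800,3),np.uint8);o[:,:540]=A;o[:480,540:]=B
cv2.imwrite("pics/w5.png",o[:,:,::-1])
E
```

```text
[499.6 -66.5 180.9] [[-0.886, 0.225, 0.405], [0.183, 0.973, -0.139], [-0.426, -0.049, -0.904]] 40.58617575876093 11.4
```

View pics/w5.png

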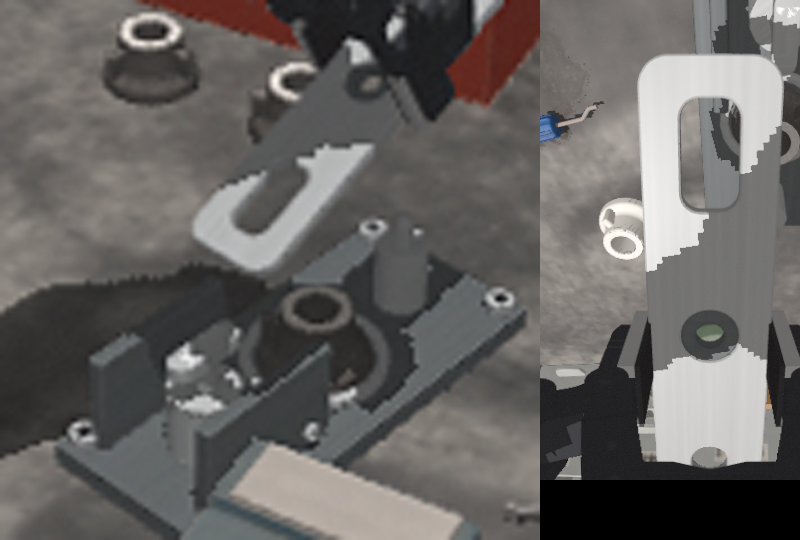

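```bash
python3 - <<'E'
from bench import *; from h import *
s=read_state(); print(np.round(s["joints"],3),np.round(s["joint_vel"],3),np.round(s["position"],1))
E
```

```text
[ 0.212  0.064 -0.917  0.845 -0.3   -2.776] [ 0.009  0.005  0.005  0.018  0.005 -0.012] [500.7 -65.4 181.2]
```

servo_tool(rows=[[0, 0, 0, 0, 0, 0, 0], [0, 0, 0, 0, 0, 0, 0]])

```text
clock: 11.7
position: [500.8, -64.9, 181.2]
ee_rot: [0.104, 0.97, -0.048, 0.215]
contact_force: [-0.7, -0.4, -2.5]
gripper_width: 40.1
```

```bash
python3 - <<'E'
from bench import *; from h import *
s=read_state(); print(np.round(s["joints"],3),np.round(s["joint_vel"],3),np.round(s["position"],1))
E
```

```text
[ 0.213  0.064 -0.918  0.848 -0.299 -2.777] [-0.002 -0.    -0.005  0.008  0.001 -0.003] [500.8 -64.9 181.2]
```

Tilting front‑down this way runs the wrist up to its limit (j5 ≈ -0.3), giving only 25° of tilt. I'll put the plate back on the cradle lip where it was, and regrasp it with the tool pitched about 25° relative to the plate.

```bash
cat >> h.py <<'E'
def rel(s,p,M):
    """shift (cm, current tool axes), rotvec deg, and shift in cm in target axes"""
    A=R.from_quat(s["ee_rot"]); T=R.from_matrix(M) if np.ndim(M)==2 else R.from_quat(M)
    d=np.array(p)-s["position"]
    print("shift now-axes",np.round(A.inv().apply(d)/10,2),"rot",np.round((A.inv()*T).as_rotvec(degrees=True),1),"shift target-axes",np.round(T.inv().apply(d)/10,2))
def toolM(yaw,tilt):
    """tool frame, x toward plate front; yaw of plate deg, tilt>0: tool rolled rear-up about its y"""
    return (R.from_euler("z",yaw,degrees=True)*R.from_quat([0,1,0,0])*R.from_rotvec([0,-tilt,0],degrees=True)).as_matrix()
E
python3 - <<'E'
from bench import *; from h import *
s=read_state(); q=np.array([-0.136,.988,.009,.068]); q/=np.linalg.norm(q)
print(np.round(R.from_quat(q).as_matrix(),3),np.round(toolM(15.7,7.8),3))
rel(s,[501,259,130],q)
E
```

```text
[[-0.954 -0.27   0.132]
 [-0.268  0.963  0.036]
 [-0.137 -0.001 -0.991]] [[-0.954 -0.271  0.131]
 [-0.268  0.963  0.037]
 [-0.136 -0.    -0.991]]
shift now-axes [ 8.01 31.8   0.15] rot [-10.8  16.4 -26.6] shift target-axes [-7.98 31.19  6.25]
```

servo_tool(rows=[[0, 0, 0, 0, -2.2, 3.3, -5.3], [0, 0, 0, 0, -2.2, 3.3, -5.3], [0, 0, 0, 0, -2.2, 3.3, -5.3], [0, 0, 0, 0, -2.1, 3.3, -5.3], [0, 0, 0, 0, -2.1, 3.2, -5.4], [0, -0.8, 3.1, 0.2, 0, 0, 0], [0, -0.8, 3.4, 0.2, 0, 0, 0], [0, -0.8, 3.4, 0.2, 0, 0, 0], [0, -0.8, 3.4, 0.2, 0, 0, 0], [0, -0.8, 3.4, 0.2, 0, 0, 0]])

```text
clock: 12.7
position: [520.9, 97.4, 175.0]
ee_rot: [-0.073, 0.992, -0.016, 0.105]
contact_force: [0.7, -0.3, -3.0]
gripper_width: 40.0
```

```bash
python3 - <<'E'
from bench import *; from h import *
s=read_state(); rel(s,[510,261.4,62],toolM(15.7,7.8)); print(np.round(s["joints"],2))
E
```

```text
shift now-axes [ 0.96 16.9  10.55] rot [-3.9  4.  -7. ] shift target-axes [-1.83 16.09 11.65]
[ 0.56  0.2  -0.54  0.2  -0.67 -2.13]
```

servo_tool(rows=[[0, 0, 0, 0, -2, 2, -3.5], [0, 0, 0, 0, -1.9, 2, -3.5], [0, -0.3, 2.7, 1.9, 0, 0, 0], [0, -0.3, 2.7, 1.9, 0, 0, 0], [0, -0.3, 2.7, 1.9, 0, 0, 0], [0, -0.3, 2.7, 1.9, 0, 0, 0], [0, -0.3, 2.7, 1.9, 0, 0, 0], [0, -0.3, 2.6, 1.9, 0, 0, 0], [0, 0, 0, 0, 0, 0, 0], [0, 0, 0, 0, 0, 0, 0]])

```text
clock: 13.7
position: [509.1, 260.0, 63.7]
ee_rot: [-0.137, 0.988, 0.008, 0.066]
contact_force: [-0.8, -0.9, -2.1]
gripper_width: 40.2
```

```bash
python3 - <<'E'
from bench import *; from h import *
s=read_state(); rel(s,[516.3,263,16],toolM(15.7,7.8)); print(np.round(s["joints"],2))
E
```

```text
shift now-axes [-0.13  0.11  4.83] rot [-0.1 -0.1  0.1] shift target-axes [-0.12  0.1   4.83]
[ 0.79  0.44 -0.49  0.13 -0.53 -2.19]
```

servo_tool(rows=[[0, -0.1, 0.1, 1, 0, 0, 0], [0, 0, 0, 1.5, 0, 0, 0], [0, 0, 0, 1.3, 0, 0, 0], [0, 0, 0, 0.9, 0, 0, 0], [0, 0, 0, 0.1, 0, 0, 0], [0, 0, 0, 0, 0, 0, 0], [1, 0, 0, 0, 0, 0, 0], [1, 0, 0, 0, 0, 0, 0], [1, 0, 0, 0, 0, 0, 0], [1, 0, 0, 0, 0, 0, 0], [1, 0, 0, 0, 0, 0, 0], [1, 0, 0, 0, 0, 0, 0]])

```text
clock: 14.9
position: [516.6, 262.2, 17.3]
ee_rot: [-0.136, 0.988, 0.009, 0.067]
contact_force: [0.6, 0.2, -0.2]
gripper_width: 85.3
```

servo_tool(rows=[[1, 0, 0, -1.5, 0, 0, 0], [1, 0, 0, -1.5, 0, 0, 0], [1, 0, 0, 0, 0, 5, 0], [1, 0, 0, 0, 0, 7, 0], [1, 0, 0, 0, 0, 7, 0], [1, 0, 0, 0, 0, 6, 0], [1, 0, 0, 0, 0, 0, 0], [1, 0, 0, 0, 0, 0, 0]])

```text
clock: 15.7
position: [512.4, 260.7, 46.0]
ee_rot: [-0.134, 0.98, -0.021, -0.148]
contact_force: [0.1, -0.5, 0.5]
gripper_width: 85.4
```

```bash
python3 - <<'E'
from bench import *; from h import *
s=read_state(); print(np.round(s["position"],1),s["gripper_width"]); 
b=get_image("wrist"); pickle.dump((b,s),open("w6.pkl","wb"))
cv2.imwrite("pics/w6.png",b["image"][:,:,::-1])
rel(s,[516.3,263,16],toolM(15.7,-17.2)); print(np.round(s["joints"],2))
E
```

```text
[512.4 260.7  46. ] 85.41960768063136
shift now-axes [-1.3   0.12  2.74] rot [-0.1 -0.  -0.1] shift target-axes [-1.3   0.12  2.74]
[ 0.69  0.64 -0.08 -0.13 -1.13 -1.91]
```

View pics/w6.png

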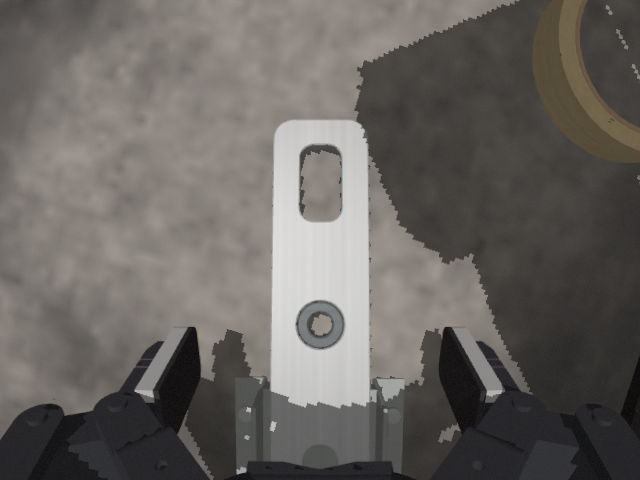

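Wrist view: the plate is back in its leaning position, eye (321,183), bush (320.5,325), cradle edge at v≈380. That's 9 pictures viewed.

```bash
python3 - <<'E'
from h import *
b,s=pickle.load(open("w6.pkl","rb"))
e=onz(b,321,183,10);u=onz(b,320.5,325,18.2)
print(e,u,np.linalg.norm(u-e)); v=u-e;print(np.degrees(np.arctan2(v[1],v[0])))
M=R.from_quat(s["ee_rot"]).as_matrix()
n=M@R.from_rotvec([0,-25,0],degrees=True).as_matrix()   # plate-aligned tool axes
mid=u-3*(-n[:,2])
tcp_t=mid+n[:,0]*0 # g=0 at mid-plane
# grasp point target: 9 mm above plate mid along tool axis
T=mid-M[:,2]*9+M[:,2]*8
print(T); rel(s,T,M)
print("plate in tool",M.T@(v/np.linalg.norm(v)))
E
```

```text
[452.63200319 244.57580305  10.        ] [510.63999063 260.63885705  18.2       ] 60.74692017490907
15.477999335090203
[511.31704307 260.8245358   16.18275518]
shift now-axes [-0.79  0.05  2.88] rot [0. 0. 0.] shift target-axes [-0.79  0.05  2.88]
plate in tool [-0.90644692 -0.00279643 -0.4223105 ]
```

servo_tool(rows=[[1, -0.4, 0.05, 0.8, 0, 0, 0], [1, -0.4, 0, 0.8, 0, 0, 0], [1, 0, 0, 0.8, 0, 0, 0], [1, 0, 0, 0.5, 0, 0, 0], [1, 0, 0, 0, 0, 0, 0], [0, 0, 0, 0, 0, 0, 0], [0, 0, 0, 0, 0, 0, 0], [0, 0, 0, 0, 0, 0, 0], [0, 0, 0, 0, 0, 0, 0], [0, 0, 0, 0, 0, 0, 0], [0, 0, 0, 0, 0, 0, 0], [0, 0, 0, 0, 0, 0, 0]])

```text
clock: 16.95
position: [512.1, 261.6, 17.5]
ee_rot: [-0.135, 0.98, -0.021, -0.148]
contact_force: [-0.4, 1.1, 5.1]
gripper_width: 39.9
```

servo_tool(rows=[[0, 0.3, 0, -1, 0, 0, 0], [0, 0.8, 0, -2.5, 0, 0, 0], [0, 0.9, 0, -2.9, 0, 0, 0], [0, 0.9, 0, -2.9, 0, 0, 0], [0, 0.9, 0, -2.9, 0, 0, 0], [0, 0.9, 0, -2.9, 0, 0, 0], [0, 0.3, 0, -1, 0, -3, 0], [0, 0, 0, 0, 0, -7.1, 0], [0, 0, 0, 0, 0, -7.1, 0], [0, 0, 0, 0, 0, 0, 0]])

```text
clock: 17.95
position: [507.0, 258.6, 184.4]
ee_rot: [-0.137, 0.991, -0.002, -0.002]
contact_force: [0.5, -0.2, -3.0]
gripper_width: 39.9
```

```bash
cat >> h.py <<'E'
STUD=np.array([439.0,-23.3]); JY=-10.8; EYE=np.array([55.8,0.2,28.4]); DEL=25.
def goal(s,X,Z,tilt,Y=0):
    c,n=np.cos(np.radians(JY)),np.sin(np.radians(JY))
    M=toolM(JY,tilt-DEL); e=np.r_[STUD+[X*c-Y*n,X*n+Y*c],Z]
    p=e-M@EYE; print("tcp",np.round(p,1)); rel(s,p,M)
def eyepose(s):
    M=R.from_quat(s["ee_rot"]).as_matrix(); e=s["position"]+M@EYE-np.r_[STUD,0]
    c,n=np.cos(np.radians(JY)),np.sin(np.radians(JY))
    fx=M@R.from_rotvec([0,-DEL,0],degrees=True).as_matrix()
    return np.round([e[0]*c+e[1]*n,-e[0]*n+e[1]*c,e[2],np.degrees(np.arcsin(-fx[2,0])),np.degrees(np.arctan2(-fx[1,0],-fx[0,0]))],1)
E
python3 - <<'E'
from bench import *; from h import *
s=read_state(); print(s["position"],s["gripper_width"],eyepose(s)); goal(s,-11.5,115,36)
M=R.from_quat(s["ee_rot"]).as_matrix();d=np.array([455,-28,165])-s["position"];print(M.T@d)
E
```

```text
[507.03149842 258.64228237 184.44070402] 39.92493894895028 [-36.1 264.9 156.3  24.7  15.8]
tcp [476.1 -30.6 153.5]
shift now-axes [ 10.79 -27.     3.22] rot [  2.3 -11.   26.4] shift target-axes [ -1.75 -28.99   3.49]
[ 127.5599793  -261.81428232   20.7544959 ]
```

servo_tool(rows=[[0, 0.6, -1.5, 0, 0, 0, 0], [0, 1.2, -3, 0.1, 0, 0, 0], [0, 1.2, -3, 0.2, 0, 0, 0], [0, 1.2, -3, 0.2, 0, 0, 0], [0, 1.2, -3, 0.2, 0, 0, 0], [0, 1.2, -3, 0.2, 0, 0, 0], [0, 1.2, -3, 0.2, 0, 0, 0], [0, 1.2, -3, 0.2, 0, 0, 0], [0, 1.2, -3, 0.2, 0, 0, 0], [0, 0.6, -1.5, 0, 0, 0, 0], [0, 0, 0, 0, 0, 0, 4]])

```text
clock: 19.05
position: [479.8, -30.3, 170.4]
ee_rot: [-0.099, 0.995, -0.001, -0.001]
contact_force: [-0.6, 1.0, -2.2]
gripper_width: 40.0
```

servo_tool(rows=[[0, 0, 0, 0, 0, 0, 5.6], [0, 0, 0, 0, 0, 0, 5.6], [0, 0, 0, 0, 0, 0, 5.6], [0, 0, 0, 0, 0, 0, 5.6], [0, 0, 0, 0, 0, -3, 0], [0, 0, 0, 0, 0, -4, 0], [0, 0, 0, 0, 0, -4, 0], [0, 0, 0, 0, 0, 0, 0], [0, 0, 0, 0, 0, 0, 0]])

```text
clock: 19.95
position: [480.5, -28.1, 170.9]
ee_rot: [0.093, 0.991, -0.01, 0.095]
contact_force: [0.1, -0.6, -2.6]
gripper_width: 40.0
```

```bash
python3 - <<'E'
from bench import *; from h import *
s=read_state(); print(s["position"],s["gripper_width"],eyepose(s),np.round(s["joints"],2)); goal(s,-11.5,100,36)
E
```

```text
[480.46353495 -28.11495224 170.8739887 ] 39.992261587268764 [ -7.8   3.1 132.4  35.9 -10.7] [ 0.34  0.13 -0.62  0.16 -0.66 -2.21]
tcp [476.1 -30.6 138.5]
shift now-axes [ 0.98 -0.32  3.11] rot [-0.1 -0.1  0.1] shift target-axes [ 0.99 -0.32  3.1 ]
```

servo_tool(rows=[[0, 0.3, -0.1, 1, 0, 0, 0], [0, 0.4, -0.1, 1, 0, 0, 0], [0, 0.3, -0.1, 1.1, 0, 0, 0], [0, 0, 0, 0, 0, 0, 0], [0, 0, 0, 0, 0, 0, 0]])

```text
clock: 20.45
position: [477.1, -30.0, 138.7]
ee_rot: [0.093, 0.991, -0.01, 0.095]
contact_force: [0.7, -0.0, -2.0]
gripper_width: 40.2
```

```bash
python3 - <<'E'
from bench import *; from h import *
s=read_state(); print(s["position"],eyepose(s),s["clock"])
a=get_image("scene");b=get_image("wrist");c=get_image("side"); pickle.dump((a,b,c,s),open("w7.pkl","wb"))
A=cv2.resize(a["image"][225:325,305:405],(500,500),interpolation=cv2.INTER_CUBIC)
B=b["image"][0:500:1,170:470]
o=np.zeros((600,800,3),np.uint8);o[:500,:500]=A;o[:480,500:]=B
cv2.imwrite("pics/w7.png",o[:,:,::-1])
E
```

```text
[477.13050716 -30.03105862 138.73137787] [-10.6   0.6 100.2  36.  -10.7] 20.45
```

View pics/w7.png

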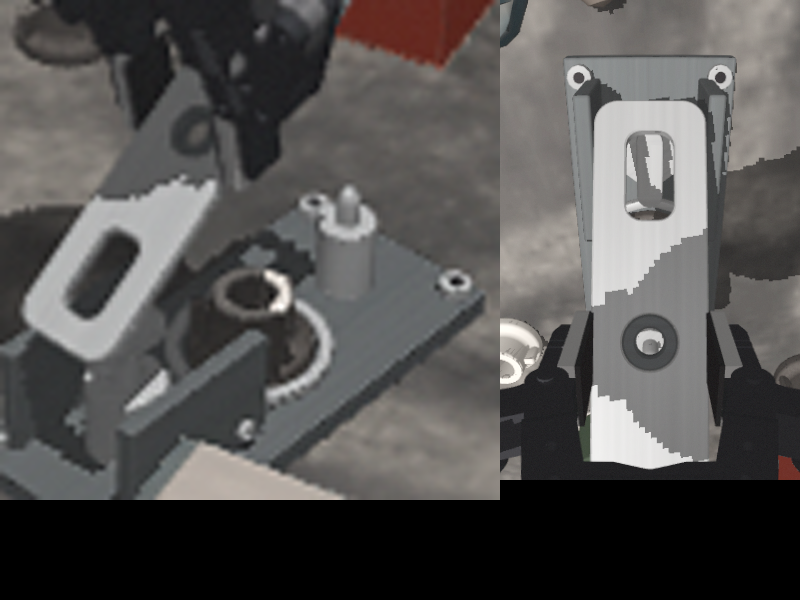

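The scene crop shows the tilted plate over the stud, eye at about (325.6,279.4) and bush at (343.6,251). In the wrist view the head shows through the eye at (320,175), and the plate sits centrally between the cheeks. Next, triangulate.

```bash
python3 - <<'E'
from h import *
a,b,c,s=pickle.load(open("w7.pkl","rb"))
cs,sn=np.cos(np.radians(JY)),np.sin(np.radians(JY))
def J(p): d=p[:2]-STUD; return np.round([d[0]*cs+d[1]*sn,-d[0]*sn+d[1]*cs,p[2] if len(p)>2 else 0],1)
e,r1=two(a,(305+103/5,225+272/5),b,(320,175.5)); u,r2=two(a,(305+193/5,225+130/5),b,(320,342))
print("eye",J(e),r1,"bush",J(u),r2,np.linalg.norm(u-e)); v=u-e
print("tilt",np.degrees(np.arcsin(v[2]/np.linalg.norm(v))),"yaw",np.degrees(np.arctan2(v[1],v[0])))
for n,p in dict(sL=(248,77),sR=(390,77)).items(): print(n,J(onz(b,*p,14)))
print("cheek tops wrist L/R far/near")
M=R.from_quat(s["ee_rot"]).as_matrix()
fx=M@R.from_rotvec([0,-25,0],degrees=True).as_matrix()
E=s["position"]+M@EYE
print("pred eye top px wrist",proj(b,[E-3*fx[:,2],E-fx[:,0]*61-3*fx[:,2]]),"scene",(proj(a,[E-3*fx[:,2],E-fx[:,0]*61-3*fx[:,2]])-[305,225])*5)
for n,p in dict(tip=(305+348/5,225+187/5,59.5),post=(305+347/5,225+222/5,44),boss=(305+251/5,225+292/5,42)).items(): print(n,J(onz(a,*p)))
E
```

```text
eye [-10.7   0.5 101.4] 0.7778849172731259 bush [ 36.9   0.9 138.3] 0.4294512843264885 60.25518805447987
tilt 37.732878644388336 yaw -10.39327554821808
sL [-33.4 -37.7  14. ]
sR [-33.5  37.7  14. ]
cheek tops wrist L/R far/near
pred eye top px wrist [[319.83844998 173.36803976]
 [319.64366887 341.79118921]] scene [[ 98.44529713 271.97299498]
 [193.65000574 129.2050206 ]]
tip [127.9   1.2  59.5]
post [126.   -0.7  44. ]
boss [70.1  0.3 42. ]
```

```bash
cat >> h.py <<'E'
STUD=np.array([439.8,-23.45])
def seq(s,W,Y=0):
    c,n=np.cos(np.radians(JY)),np.sin(np.radians(JY)); A=R.from_quat(s["ee_rot"]);p=s["position"]
    for X,Z,t in W:
        T=R.from_matrix(toolM(JY,t-DEL)); e=np.r_[STUD+[X*c-Y*n,X*n+Y*c],Z]; q=e-T.apply(EYE)
        print((X,Z,t),np.round(A.inv().apply(q-p)/10,2),np.round((A.inv()*T).as_rotvec(degrees=True),1)); A,p=T,q
E
python3 - <<'E'
from bench import *; from h import *
s=read_state(); print(eyepose(s))
seq(s,[(-11.5,90,36),(-11.5,80,36),(-11.5,70,36),(-8.5,66.5,36),(-5.5,63.5,36),(-4,62,36),(-1,62,36),(.5,62,34.5),(2,62,33),(3.5,61.5,30),(5,60.5,27),(6.5,59,23),(6.5,57.5,18),(6.5,56,15),(6.5,54.5,10),(6.5,53,6),(7,51.5,3),(8,50,0)])
E
```

```text
[-11.6   0.8 100.6  36.1 -10.7]
(-11.5, 90, 36) [ 0.19 -0.09  1.05] [-0.   0.1  0.1]
(-11.5, 80, 36) [0.19 0.   0.98] [0. 0. 0.]
(-11.5, 70, 36) [0.19 0.   0.98] [0. 0. 0.]
(-8.5, 66.5, 36) [-0.23  0.    0.4 ] [0. 0. 0.]
(-5.5, 63.5, 36) [-0.24 -0.    0.35] [0. 0. 0.]
(-4, 62, 36) [-0.12 -0.    0.18] [0. 0. 0.]
(-1, 62, 36) [-0.29 -0.    0.06] [0. 0. 0.]
(0.5, 62, 34.5) [-0.22 -0.    0.18] [0.  1.5 0. ]
(2, 62, 33) [-0.22  0.    0.17] [-0.   1.5 -0. ]
(3.5, 61.5, 30) [-0.28 -0.    0.37] [0. 3. 0.]
(5, 60.5, 27) [-0.28  0.    0.41] [ 0.  3. -0.]
(6.5, 59, 23) [-0.33  0.    0.55] [-0.  4.  0.]
(6.5, 57.5, 18) [-0.23  0.    0.65] [0. 5. 0.]
(6.5, 56, 15) [-0.16 -0.    0.44] [-0.  3.  0.]
(6.5, 54.5, 10) [-0.25  0.    0.64] [0. 5. 0.]
(6.5, 53, 6) [-0.22 -0.    0.54] [ 0.  4. -0.]
(7, 51.5, 3) [-0.24  0.    0.42] [ 0.  3. -0.]
(8, 50, 0) [-0.29  0.    0.4 ] [-0.  3.  0.]
```

servo_tool(rows=[[0, 0.1, -0.05, 0.6, 0, 0, 0.1], [0, 0.2, 0, 0.8, 0, 0, 0], [0, 0.2, 0, 0.9, 0, 0, 0], [0, 0.07, 0, 0.7, 0, 0, 0], [0, -0.23, 0, 0.4, 0, 0, 0], [0, -0.24, 0, 0.35, 0, 0, 0], [0, 0, 0, 0, 0, 0, 0], [0, 0, 0, 0, 0, 0, 0]])

```text
clock: 21.4
position: [482.3, -31.7, 101.5]
ee_rot: [0.094, 0.991, -0.009, 0.096]
contact_force: [-0.1, 0.2, -3.0]
gripper_width: 40.2
```

```bash
python3 - <<'E'
from bench import *; from h import *
s=read_state(); print(eyepose(s),s["contact_force"])
seq(s,[(-4,62,36),(-1,62,36),(.5,62,34.5),(2,62,33),(3.5,61.5,30),(5,60.5,27)])
E
```

```text
[ -6.1   0.1  63.   36.  -10.8] [-0.11123977  0.1794384  -2.96885092]
(-4, 62, 36) [-0.19 -0.01  0.14] [-0.1  0.  -0. ]
(-1, 62, 36) [-0.29 -0.    0.06] [0. 0. 0.]
(0.5, 62, 34.5) [-0.22 -0.    0.18] [0.  1.5 0. ]
(2, 62, 33) [-0.22  0.    0.17] [-0.   1.5 -0. ]
(3.5, 61.5, 30) [-0.28 -0.    0.37] [0. 3. 0.]
(5, 60.5, 27) [-0.28  0.    0.41] [ 0.  3. -0.]
```

servo_tool(rows=[[0, -0.19, 0, 0.14, 0, 0, 0], [0, -0.29, 0, 0.06, 0, 0, 0], [0, -0.22, 0, 0.18, 0, 1.5, 0], [0, -0.22, 0, 0.17, 0, 1.5, 0], [0, 0, 0, 0, 0, 0, 0], [0, 0, 0, 0, 0, 0, 0]])

```text
clock: 22.0
position: [492.0, -33.6, 97.7]
ee_rot: [0.094, 0.993, -0.007, 0.07]
contact_force: [0.1, -0.0, -2.5]
gripper_width: 39.9
```

```bash
python3 - <<'E'
from bench import *; from h import *
s=read_state(); print(eyepose(s),s["contact_force"],s["wrist_torque"])
seq(s,[(3.5,61.5,30),(5,60.5,27),(6.5,59,23),(6.5,57.5,18)])
E
```

```text
[  1.9  -0.   61.8  33.  -10.8] [ 0.11857931 -0.04994114 -2.51200913] [ 0.09772039  0.35752978 -0.02854139]
(3.5, 61.5, 30) [-0.3   0.    0.35] [-0.1  3.  -0. ]
(5, 60.5, 27) [-0.28  0.    0.41] [ 0.  3. -0.]
(6.5, 59, 23) [-0.33  0.    0.55] [-0.  4.  0.]
(6.5, 57.5, 18) [-0.23  0.    0.65] [0. 5. 0.]
```

```bash
python3 - <<'E'
from bench import *; from h import *
a=get_image("scene");b=get_image("wrist");c=get_image("side"); pickle.dump((a,b,c),open("w8.pkl","wb"))
A=cv2.resize(a["image"][240:330,305:395],(400,400),interpolation=cv2.INTER_CUBIC)
C=cv2.resize(c["image"][205:285,310:420],(400,290),interpolation=cv2.INTER_CUBIC)
B=cv2.resize(b["image"][0:300,200:440],(400,500))
o=np.zeros((600,800,3),np.uint8);o[:400,:400]=A;o[:500,400:]=B;o[400:,:400]=C[40:240]
cv2.imwrite("pics/w8.png",o[:,:,::-1])
E
```

```text
(no output)
```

View pics/w8.png

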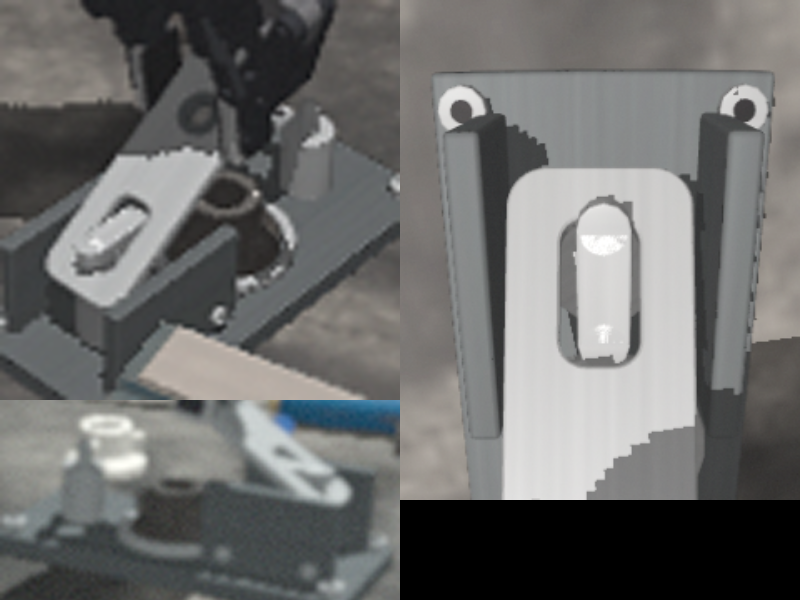

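Wrist crop: the head has passed through the eye and its front end lies over the front web. It sits about 1.3 mm right of the slot's middle, so I'll shift the tool +1 mm in y and continue.

servo_tool(rows=[[0, -0.15, 0.1, 0.17, 0, 1.5, 0], [0, -0.15, 0, 0.18, 0, 1.5, 0], [0, -0.28, 0, 0.41, 0, 3, 0], [0, -0.33, 0, 0.55, 0, 4, 0], [0, 0, 0, 0, 0, 0, 0]])

```text
clock: 22.65
position: [503.6, -34.5, 85.0]
ee_rot: [0.095, 0.995, 0.001, -0.017]
contact_force: [-0.2, 0.5, -2.4]
gripper_width: 40.0
```

```bash
python3 - <<'E'
from bench import *; from h import *
s=read_state(); print(eyepose(s),s["contact_force"],s["wrist_torque"])
seq(s,[(6.5,57.5,18),(6.5,56,15),(6.5,54.5,10),(6.5,53,6)],Y=1)
E
```

```text
[  8.    1.4  58.5  23.  -10.9] [-0.24017762  0.51120093 -2.35151321] [-0.00477433 -0.09930355 -0.00717773]
(6.5, 57.5, 18) [-0.08 -0.03  0.61] [-0.   5.  -0.1]
(6.5, 56, 15) [-0.16 -0.    0.44] [-0.  3.  0.]
(6.5, 54.5, 10) [-0.25  0.    0.64] [0. 5. 0.]
(6.5, 53, 6) [-0.22 -0.    0.54] [ 0.  4. -0.]
```

servo_tool(rows=[[0, -0.08, -0.02, 0.35, 0, 2.5, 0], [0, -0.05, 0, 0.3, 0, 2.5, 0], [0, -0.16, 0, 0.44, 0, 3, 0], [0, -0.12, 0, 0.32, 0, 2.5, 0], [0, -0.12, 0, 0.32, 0, 2.5, 0], [0, -0.22, 0, 0.54, 0, 4, 0], [0, 0, 0, 0, 0, 0, 0], [0, 0, 0, 0, 0, 0, 0]])

```text
clock: 23.45
position: [505.2, -35.5, 61.5]
ee_rot: [0.093, 0.982, 0.015, -0.164]
contact_force: [0.1, -0.3, -1.8]
gripper_width: 39.8
```

```bash
python3 - <<'E'
from bench import *; from h import *
s=read_state(); print(eyepose(s),s["contact_force"],s["wrist_torque"],s["clock"])
a=get_image("scene");b=get_image("wrist"); pickle.dump((a,b,s),open("w9.pkl","wb"))
seq(s,[(7,51.5,3),(8,50,0),(8,47.5,0)],Y=1)
# predicted pixels of pin hole and bush vs pin tip, scene
M=R.from_quat(s["ee_rot"]).as_matrix();fx=M@R.from_rotvec([0,-25,0],degrees=True).as_matrix();E=s["position"]+M@EYE
H=E-fx[:,0]*119; d=H[:2]-STUD; c,n=np.cos(np.radians(JY)),np.sin(np.radians(JY))
print("hole in jig axes from stud",d[0]*c+d[1]*n,-d[0]*n+d[1]*c,H[2])
E
```

```text
[  4.5   0.6  52.7   6.1 -10.8] [ 0.0916228  -0.34909808 -1.76078975] [-0.12157901 -0.81506056 -0.00676717] 23.45
(7, 51.5, 3) [-0.42  0.04  0.34] [-0.1  3.1 -0.1]
(8, 50, 0) [-0.29  0.    0.4 ] [-0.  3.  0.]
(8, 47.5, 0) [-0.11 -0.    0.23] [0. 0. 0.]
hole in jig axes from stud 122.80241908326309 0.5248519343868168 65.3531713600356
```

servo_tool(rows=[[0, -0.3, 0.03, -0.05, 0, 0, 0], [0, 0, 0, 0, 0, 0, 0], [0, -0.2, 0, 0.3, 0, 3, 0], [0, 0, 0, 0, 0, 0, 0]])

```text
clock: 23.95
position: [510.2, -35.9, 57.3]
ee_rot: [0.093, 0.977, 0.018, -0.19]
contact_force: [0.2, -0.1, -1.0]
gripper_width: 39.8
```

```bash
python3 - <<'E'
from bench import *; from h import *
s=read_state(); print(eyepose(s),s["contact_force"],s["wrist_torque"],s["clock"],s["gripper_width"])
seq(s,[(8,50,1),(8,48,0)],Y=0.8)
a=get_image("scene");b=get_image("wrist");c=get_image("side"); pickle.dump((a,b,c,s),open("w10.pkl","wb"))
A=cv2.resize(a["image"][240:330,305:395],(400,400),interpolation=cv2.INTER_CUBIC)
C=cv2.resize(c["image"][205:285,310:420],(400,290),interpolation=cv2.INTER_CUBIC)
B=cv2.resize(b["image"][40:440,200:440],(360,600))
o=np.zeros((600,800,3),np.uint8);o[:400,:400]=A;o[:,400:760]=B;o[400:,:400]=C[40:240]
cv2.imwrite("pics/w10.png",o[:,:,::-1])
E
```

```text
[  9.1   1.2  51.8   3.  -10.8] [ 0.21045447 -0.13202471 -0.9544946 ] [-0.19968586 -1.00859812 -0.03507423] 23.95 39.76260596397329
(8, 50, 1) [-0.06 -0.03  0.41] [-0.   2.  -0.1]
(8, 48, 0) [-0.13  0.    0.28] [ 0.  1. -0.]
```

servo_tool(rows=[[0, 0, -0.02, 0.2, 0, 1, 0], [0, 0, -0.02, 0.2, 0, 1, 0], [0, 0, 0, 0, 0, 0, 0]])

```text
clock: 24.4
position: [507.9, -36.0, 53.6]
ee_rot: [0.093, 0.974, 0.019, -0.207]
contact_force: [0.9, 0.1, -1.3]
gripper_width: 40.5
```

```bash
python3 - <<'E'
from bench import *; from h import *
s=read_state(); print(eyepose(s),s["contact_force"],s["wrist_torque"],s["clock"],s["gripper_width"])
seq(s,[(8,48,0),(8,47,-1)],Y=0.8)
E
```

```text
[  6.7   0.6  50.4   1.  -10.8] [ 0.91696681  0.12139199 -1.34032612] [-0.1956183  -1.10286707 -0.02684916] 24.4 40.45800818336201
(8, 48, 0) [-0.26  0.02  0.26] [-0.   1.  -0.1]
(8, 47, -1) [-0.09 -0.    0.19] [0. 1. 0.]
```

servo_tool(rows=[[0, -0.13, 0.01, 0.05, 0, 0, 0], [0, -0.05, 0, 0.15, 0, 1, 0], [0, -0.05, 0, 0.15, 0, 1, 0], [0, 0, 0, 0, 0, 0, 0]])

```text
clock: 24.8
position: [508.8, -36.0, 49.7]
ee_rot: [0.092, 0.97, 0.021, -0.224]
contact_force: [-0.9, 0.4, -0.2]
gripper_width: 40.1
```

```bash
python3 - <<'E'
from bench import *; from h import *
s=read_state(); print(eyepose(s),s["contact_force"],s["wrist_torque"],s["clock"],s["gripper_width"])
E
```

```text
[  7.5   0.8  48.7  -1.1 -10.8] [-0.92424583  0.43860173 -0.18518623] [-0.10788351 -0.94581198  0.0126373 ] 24.8 40.13495729467414
```

servo_tool(rows=[[0, -0.03, 0, 0.07, 0, 0, 0], [0, -0.03, 0, 0.06, 0, 0, 0], [0, 0, 0, 0, 0, 0, 0]])

```text
clock: 25.1
position: [508.8, -36.0, 49.3]
ee_rot: [0.092, 0.97, 0.021, -0.224]
contact_force: [-0.3, 1.0, 5.0]
gripper_width: 40.3
```

```bash
python3 - <<'E'
from bench import *; from h import *
s=read_state(); print(eyepose(s),s["contact_force"],s["wrist_torque"],s["clock"],s["gripper_width"])
E
```

```text
[  7.5   0.8  48.2  -1.  -10.8] [-0.33614279  0.97352515  4.9971664 ] [ 0.00077606 -0.32450739 -0.0164537 ] 25.1 40.340438204905745
```

servo_tool(rows=[[0.7, 0, 0, 0, 0, 0, 0], [0.7, 0, 0, 0, 0, 0, 0], [0.7, 0, 0, 0, 0, 0, 0], [0.7, 0, 0, 0, 0, 0, 0], [0.7, 0, 0, 0, 0, 0, 0], [0.7, 0, 0, -0.5, 0, 0, 0], [0.7, 0, 0, -1.5, 0, 0, 0], [0.7, 0, 0, -3, 0, 0, 0], [0.7, 0, 0, -3, 0, 0, 0], [0.7, 0, 0, -3, 0, 0, 0], [0.7, 0, 0, 0, 0, 0, 0], [0.7, 0, 0, 0, 0, 0, 0]])

```text
clock: 26.3
position: [556.2, -44.9, 147.9]
ee_rot: [0.092, 0.97, 0.021, -0.223]
contact_force: [-0.7, -0.9, -0.6]
gripper_width: 59.7
```

```bash
python3 - <<'E'
from bench import *; from h import *
s=read_state(); print(s["position"],s["contact_force"],s["clock"],s["gripper_width"])
a=get_image("scene");b=get_image("wrist");c=get_image("side"); pickle.dump((a,b,c,s),open("w11.pkl","wb"))
A=cv2.resize(a["image"][240:330,305:395],(400,400),interpolation=cv2.INTER_CUBIC)
C=cv2.resize(c["image"][215:275,310:430],(400,200),interpolation=cv2.INTER_CUBIC)
B=cv2.resize(b["image"][:,180:480],(375,600))
o=np.zeros((600,800,3),np.uint8);o[:400,:400]=A;o[:,400:775]=B;o[400:,:400]=C
cv2.imwrite("pics/w11.png",o[:,:,::-1])
E
```

```text
[556.21164415 -44.8998518  147.92928014] [-0.74494359 -0.86134406 -0.5971849 ] 26.3 59.727970929276935
```

View pics/w11.png

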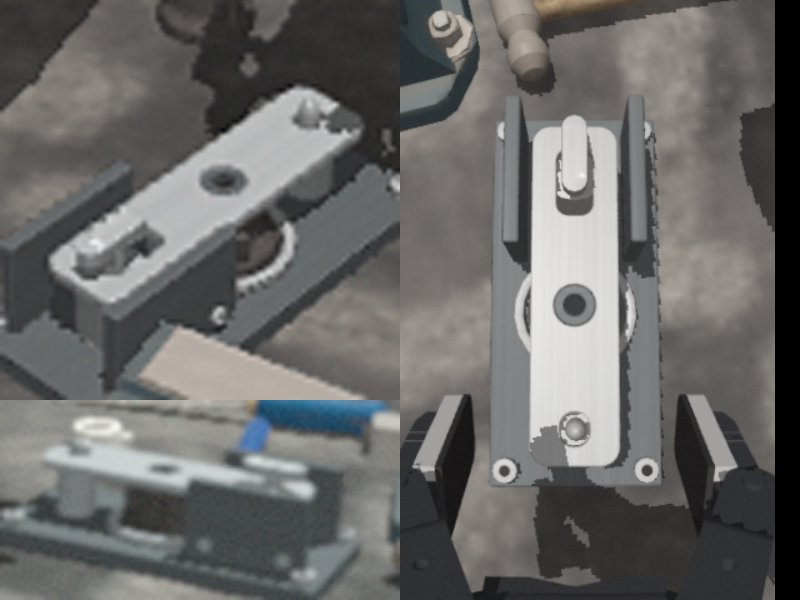

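```bash
python3 - <<'E'
from bench import *
from h import *
a,b,c,s=pickle.load(open("w11.pkl","rb")); k=.225
cs,sn=np.cos(np.radians(JY)),np.sin(np.radians(JY))
def J(p): d=p[:2]-STUD; return np.round([d[0]*cs+d[1]*sn,-d[0]*sn+d[1]*cs,p[2]],1)
print("bush tri",J(two(a,(305+224*k,240+180*k),b,(180+175*.8,304*.8))[0]))
print("wrist bush z50",J(onz(b,320,244,50)),"rear end z50",J(onz(b,180+.8*175,.8*466,50)),"front end",J(onz(b,180+.8*175,.8*127,50)),"hole",J(onz(b,320,344,50)))
for n,p in dict(fl=(50,255),fr=(107,303),rl=(305,88),rr=(360,130)).items(): print(n,J(onz(a,305+p[0]*k,240+p[1]*k,50)))
# rear/front edges triangulated with side view (crop scale .3)
print("side bush tri",J(two(c,(310+163*.3,215+68*.3),b,(320,243.5))[0]))
d=pickle.load(open("w10.pkl","rb"))
E
```

```text
bush tri [68.7  0.2 49.8]
wrist bush z50 [68.9  0.6 50. ] rear end z50 [143.5   0.6  50. ] front end [-20.7   0.7  50. ] hole [127.1   0.6  50. ]
fl [-16.5  20.2  50. ]
fr [-21.1 -17.   50. ]
rl [141.8  15.5  50. ]
rr [135.3 -21.6  50. ]
side bush tri [68.8  0.9 48.1]
```

```bash
python3 - <<'E'
from bench import *
print(job_done(), read_state()["clock"])
E
```

```text
the job is handed in; nothing more can be done
the job is handed in; nothing more can be done
```

The bush plate is fitted on the drill jig and the job is handed in at about 26.5 s of the 51 s allowed; `job_done()` gives no verdict.

**What I did:** I drew the plate about 50 mm out of the cradle and let it lean on the cradle lip so I could grip it near the bush. My first attempt at tilting it ran into the wrist's joint limit at about 25°. I put the plate back and regripped it with the tool pitched 25° relative to the plate. From there I threaded the eye past the T head at 36°, laid the plate level over the pin, let go and backed off.

**Last checks:**

| Check | Measured | Required |
|---|---|---|
| Bush behind the stud axis | 68.7–68.9 mm, within 1 mm sideways | 69 mm |
| Plate top at the bush, scene + wrist views | 49.8 mm | 50 mm |
| Plate top at the bush, side + wrist views | 48.1 mm | 50 mm |
| Pin hole behind the stud axis | 127.1 mm, 0.6 mm sideways | 127 mm |
| Plate length if level at 50 mm | 164.2 mm | 165 mm |

- **Fit:** the last picture shows the pin through its hole and the T head over the front web. The length check fits a level plate, and the gripper is well clear with no contact force.
- **Disagreements:** the side-view height is the rougher one because that view is blurred. While I held the plate, two camera views put its tilt 1.7° above the arm's reading, so I levelled it by contact and let it settle.
- **Not measured:** I did not re-measure the casting after fitting. It is visible in its nest and nothing pressed on it. I also did not re-measure the spare castings or the deburring tool; the arm kept clear of them.

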